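# Bed a whetstone into its sloping stand and clamp it

## Task

Lay the whetstone gently on the sloping steel bed of the stand, pale side up and lengthwise, and let it slide down into the low corner, fully home against both the end stop and the side rail, ready for sharpening. Then slide the red-tabbed jaw down against the stone until it grips it firmly and stays gripping when you let go, without forcing it, for the stone is brittle. Leave the knife, mug, scissors and soap where they are.

Things in the scene. Friction and masses are not known exactly. Their poses are not given: they have to be found in the camera images.
- stone: Two-layer whetstone, a block 150 x 50 x 25 mm, about 0.42 kg (varies by a quarter): pale sandy fine layer above, blue-grey coarse layer below. It starts lying flat on the table, pale face up. Origin: centre of its underside; x along its length, y across its 50 mm width, z up out of the pale face. Its ends are alike.
- stand: The whole sharpening stand, fixed to the table: grey drip tray 296 x 132 x 14 mm with four steel legs that carry the sloping bed. Origin: centre of the tray's underside; x along the tray towards the bed's high end, y to the left, z up.
- bed: Sloping polished steel bed of the stand. Origin: its low corner, where bed, stop face and rail face would meet, 34 mm up. x: up the slope along the bed (19 degrees, rises away from the robot); y: across it, away from the rail (rises 13 degrees); z: its normal (24 degrees off vertical). Surface: z = 0, x -12 to 264, y -11 to 87 mm. A stone fully home lies at (75, 25, 0) mm.
- bed_stop (a point): Middle of the end stop's face at the bed surface: the dark bar across the low end, 8 mm high, 10 mm thick, face in the plane x = 0 of the bed frame, y = 7 to 87 mm. Axes as the bed's. Bed, stop and rail are slippery (friction about 0.2 to 0.34): a stone let go on the bed slides down by its own weight but may come to rest short of the rail or the stop.
- bed_rail (a point): Middle of the side rail's face at the bed surface: the dark bar along the low (right) side of the bed, 8 mm high, 9 mm thick, face in the plane y = 0 of the bed frame, x = 8 to 142 mm. Axes as the bed's.
- jaw (a joint): Clamp jaw, aluminium bar that slides along the bed: 0 = fully open (highest), grows towards the stop, at most 0.068. The bar's front is at bed x = 217 mm minus this. A friction brake holds it where it is left: about 6 N moves it; a pull of 11 to 14 N once it bears on a stone that is home clamps it well, keeping 4 to 6 N of grip when let go. Over 15 N on the stone is forcing it.
- jaw_tab (a point): Grip point of the red ribbed thumb tab on the jaw: 18 mm (bed x) by 14 mm (bed y), from 13 to 37 mm above the bed; this point is its middle, 30 mm above the bed, 22 mm uphill of the bar's front, at bed y = 25 mm. Bar: 13 mm high, 36 mm deep. Its black rubber pad, on two screws, stands 4 to 22 mm ahead of the bar, different each time and not measured. Axes as the bed's.
- knife: Bystander: vegetable knife with a rectangular steel blade (165 x 46 mm) and a round dark wooden handle, 320 mm long, lying flat to the right of the stand. Origin: on the table under the joint of handle and blade; x towards the blade's tip.
- mug: Bystander: white mug with green bands, 86 mm across, 101 mm high, behind the knife. Origin: centre of its foot.
- scissors: Bystander: scissors with orange handles, 199 x 87 x 9 mm, lying at the back, left of the stand. Origin: centre of the underside.
- dish_soap: Bystander: clear bottle of orange washing-up liquid, 94 x 54 mm, 176 mm high, at the back left. Origin: centre of its foot.

How it is judged:
By the outcome, as a careful person would: the job done as asked, in the order asked, and still so for the second after the job is handed in, with the robot touching nothing.
It also fails if it takes over 67 s, if anything falls off the work surface, if the arm or the gripper's body presses on something with over 40 N, if the wrist force passes 120 N, or if a joint passes its speed limit or range.

## Robot

A 6-joint arm with a two-finger parallel gripper is mounted at the origin on a cart in front of the work surface, level with it; the furniture and walls round the work are solid. World frame = base frame: x ahead of the robot, y to its left, z up, the work surface at z = 0. Lengths are in mm, angles in rad, forces in N, time in s.
With the tool pointing down it reaches from about 325 to 900 mm from the base axis. Payload 3.5 kg.
Tool frame: the origin (TCP) lies midway between the tips of the shut fingers; the grasp point (between the pads) lies 19 mm behind it (bot.tcp_to_grasp is the distance from the TCP to the grasp point, in mm); z points along the fingers, y is the line along which they close (so a half turn about z gives the same grasp; the last joint's range is limited). The gripper opens to 85 mm and grips with 20 to 120 N. Pads are 22 mm wide; open, the fingers measure 114 mm over their backs; the gripper's body (76 mm by 85 mm) begins 54 mm behind the grasp point. The pads swing forward as they close: fully open they stand 13 mm farther back than shut.
Start: joints at [-1.254, 0.276, -0.026, 1.268, 0, 1.467], TCP at [254.724, -570.734, 231.313] pointing down, gripper open.
Joint ranges: [-3.12, 3.12], [-0.85, 1.88], [-1.08, 1.24], [-1.95, 2.15], [-1.57, 1.53], [-3.14, 3.14]. Speed limits (rad/s): [2.57, 2.57, 3.14, 3.14, 3.14, 3.14].

## Interface

Orientations are given as [roll, pitch, yaw] about the fixed x, y, z axes, in that order (R = Rz(yaw) Ry(pitch) Rx(roll)).
In Python, from plant import bot, camera, camera_model, ticket, nets gives the robot as it stands.
- The arm moves only by the shell command python3 -m jog 'ROWS' [FORCE]. ROWS is JSON, a list of rows, each a list of 5 numbers: the finger opening in m, from 0 to 0.0854, then the shift along the tool's x, y, z in m, then the turn about the tool's z in rad. In form: [[hand, x, y, z, turn], ...]. A call has 1 to 5 rows; each row is the pose to reach, as a shift and turn from the pose commanded when the call began, along the tool's axes at that moment; what a row does not reach only later rows make up. A row lasts 1/12 s, in which the tool goes at most 41.7 mm and 7.16 degrees, less where a joint would pass 70% of its speed; a pose out of reach is approached as far as the arm can. A call with a gripper value outside its range is refused whole. The fingers move at their own pace and stop on an object; FORCE is the grip in N (left out, the last holds). Time passes only in rows, so rows that repeat a pose let the fingers close. It gives the time, the measured TCP pose, the force, the opening and the grip force at its end, in the units of the state.
- bot.read_state(): the state, without advancing time (a new reading comes with each control period).
- camera(name): name is "scene" or "top" or "wrist"; returns the picture (384x512x3 uint8, red, green, blue); there is no depth.
- camera_model(name): a dict with "intrinsics" (3x3 intrinsics, pixels), "rvec" (rotation vector, rad) and "tvec" (3), from world to camera coordinates, as OpenCV has them; the wrist camera has in their place "mount" (4x4, takes a point from camera to tool coordinates, whose origin is the TCP and whose axes are the flange's). Camera axes: x right, y down, z forward; pixel columns grow to the right and rows downward; lengths in mm; the calibration is good to about 2 mm. A picture is of the moment at which its call begins: read the wrist's pose just before it. camera_model takes no time and is no camera call.
- ticket.job_done(): hands the job in; it is judged then, once.
Trained networks look in the newest picture that a camera, given by its name, has taken for a name from the list of things; names that differ only in an ending like _2 or _b are one class to them, and where a whole thing is asked for, a point or a joint stands for the part that bears it (a point fixed in the world has none). Each returns a list of dicts, best first, with "score" (0 to 1); they miss things now and then, are a little off and sometimes report something else, mostly with a low value. They report only what shows in the picture. A call takes as long as a camera call.
- nets.recognise(camera, label): "extent" ([left, top, right, bottom] in pixels, round what is visible of it).
The state is a dict: "time": time; "joints": joint angles; "qvel": joint speeds; "joint_torque": joint torques, N m; "tool_pos": TCP position; "tcp_rot": TCP orientation; "contact_force": force on the tool from outside, world axes, zero at the start; "moment": the same for the moment, N m; "gripper_width": finger opening in mm; "grasp_force": force on a finger pad.
Only numpy, scipy, OpenCV 4.12 (cv2) and the standard library are available. Lean on these libraries where they do the work, as an engineer would, in place of code of your own. Each camera call takes 0.05 s, during which the arm holds its last target. There are 200 camera calls.

## Working session

There is one attempt and no reset: what is moved stays moved. The work goes in short steps, Python scripts to look and compute and a shell command to move; the robot and the scene stay as the last step left them, time stands still between calls to the robot, and variables do not carry over. Pictures are saved under pics/ and viewed, at most 10 in all, crops included, and the job is handed in when it is done.

```bash
ls; mkdir -p pics; cat > h.py <<'E'
import numpy as np, cv2
from plant import bot, camera, camera_model, ticket, nets
from scipy.spatial.transform import Rotation as R
E
python3 - <<'E'
from h import *
print(bot.read_state())
for c in ("scene","top"):
    im=camera(c); cv2.imwrite(f"pics/{c}0.png",im[:,:,::-1])
    for l in ("stone","stand","bed","jaw","knife","mug"):
        print(c,l,[(np.round(d["extent"]),round(d["score"],2)) for d in nets.recognise(c,l)[:2]])
    m=camera_model(c); print(m)
print(camera_model("wrist"))
E
```

```text
pics
{'time': 0.0, 'joints': array([-1.25442985e+00,  2.77187083e-01, -2.79183526e-02,  1.26798761e+00,
       -6.55984698e-06,  1.46739090e+00]), 'qvel': array([-0.00018031,  0.00026185, -0.00118246,  0.00013312,  0.00209005,
       -0.00038754]), 'joint_torque': array([ 7.26570161e-04, -4.45510447e+01,  2.95203871e+01,  1.63947267e-02,
       -1.56320652e-04, -9.74278066e-06]), 'tool_pos': array([ 254.45857842, -569.98862244,  230.10846486]), 'tcp_rot': array([-3.13930752e+00, -2.30545269e-04,  4.19771647e-01]), 'contact_force': array([ 0.62315665, -0.12523219, -0.35465708]), 'moment': array([ 0.00747865, -0.00546454,  0.03303786]), 'grasp_force': 0.0, 'gripper_width': 85.49368773911021}
scene stone [(array([185., 250., 246., 287.]), 0.84)]
scene stand [(array([228., 159., 327., 229.]), 0.93)]
scene bed [(array([236., 162., 319., 215.]), 0.59)]
scene jaw [(array([239., 159., 268., 179.]), 0.76)]
scene knife [(array([310., 179., 338., 194.]), 0.61)]
scene mug [(array([274., 149., 296., 183.]), 0.68)]
{'intrinsics': array([[473.31042261,   0.        , 252.78187696],
       [  0.     
[... 619 characters left out ...]
304525],
       [  0.        ,   0.        ,   1.        ]]), 'rvec': array([ 2.13635647, -2.1537555 ,  0.18032152]), 'tvec': array([ -44.02420224,  552.5209124 , 1423.78470006])}
{'intrinsics': array([[297.4770008 ,   0.        , 261.70730067],
       [  0.        , 297.4770008 , 193.52688855],
       [  0.        ,   0.        ,   1.        ]]), 'mount': array([[-3.29289109e-04, -9.57893383e-01, -2.87123943e-01,
         7.32953123e+01],
       [ 9.99999672e-01, -5.27825044e-04,  6.14059261e-04,
        -8.70324708e-01],
       [-7.39754510e-04, -2.87123646e-01,  9.57893243e-01,
        -1.42352499e+02],
       [ 0.00000000e+00,  0.00000000e+00,  0.00000000e+00,
         1.00000000e+00]])}
```

```bash
python3 - <<'E'
import cv2,numpy as np
a=cv2.imread("pics/scene0.png")[130:310,150:390];b=cv2.imread("pics/top0.png")[110:310,150:400]
a=cv2.resize(a,(400,300),interpolation=3);b=cv2.resize(b,(750,600),interpolation=3)
cv2.imwrite("pics/s1.png",cv2.resize(cv2.imread("pics/scene0.png")[130:310,150:390],(800,600),interpolation=3));cv2.imwrite("pics/t1.png",b)
E
```

```text
(no output)
```

View pics/s1.png

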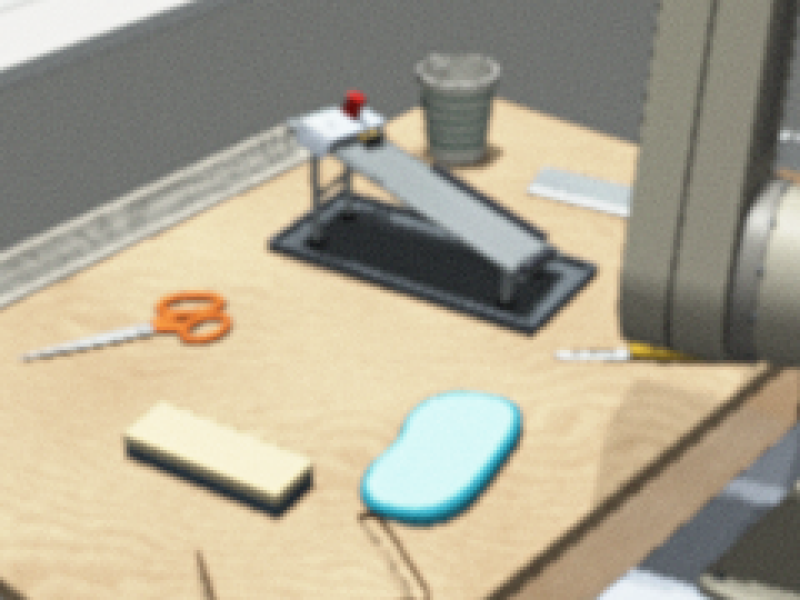

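View pics/t1.png

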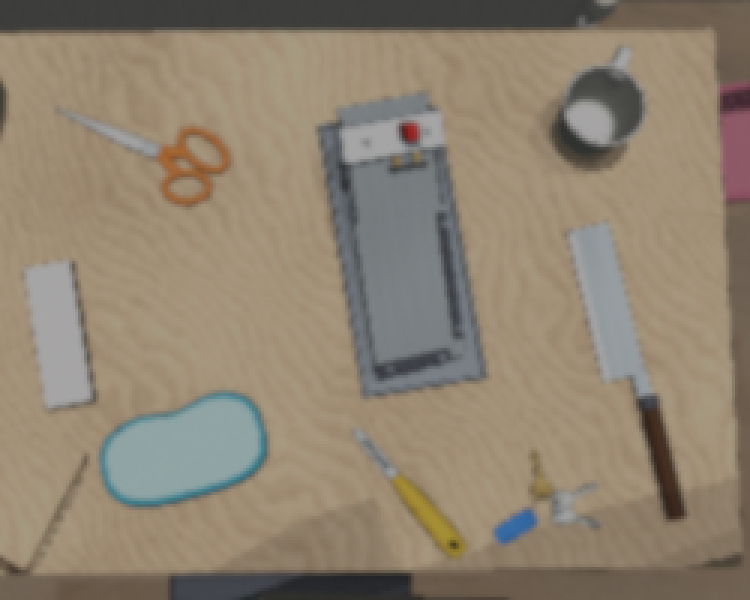

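The scene view shows the stone at the left (crop ~(218,455)), the stand and its red tab (355,103), and a cyan mat or sponge. In the top view the stone's corners are at (25,267), (73,262), (95,400), (48,408), and the tray's corners at (320,125), (365,397), (485,377).

```bash
cat >> h.py <<'E'
def ray(c,uv,z,pose=None):
    m=camera_model(c);K=m["intrinsics"]
    d=np.c_[(np.atleast_2d(uv)-K[:2,2])/K[[0,1],[0,1]],np.ones(len(np.atleast_2d(uv)))]
    if c=="wrist":
        p,rot=pose;Rt=R.from_euler("xyz",rot).as_matrix()
        M=m["mount"];o=Rt@M[:3,3]+p;d=d@(Rt@M[:3,:3]).T
    else:
        Rm=cv2.Rodrigues(m["rvec"])[0];o=-Rm.T@m["tvec"];d=d@Rm
    return o+d*((z-o[2])/d[:,2])[:,None]
def proj(c,P,pose=None):
    m=camera_model(c);P=np.atleast_2d(P).astype(float)
    if c=="wrist":
        p,rot=pose;M=m["mount"];Rt=R.from_euler("xyz",rot).as_matrix()
        q=((P-p)@Rt-M[:3,3])@M[:3,:3]
    else: q=P@cv2.Rodrigues(m["rvec"])[0].T+m["tvec"]
    q=q@m["intrinsics"].T; return q[:,:2]/q[:,2:]
def pose():
    s=bot.read_state(); return s["tool_pos"],s["tcp_rot"]
# bed frame in stand frame axes
_t,_w=np.radians(19),np.radians(13)
bx=np.array([np.cos(_t),0,np.sin(_t)])
# bed y perpendicular to bx, rising 13 deg
def _by():
    a=-np.sin(_w)*np.sin(_t)/np.cos(_t); return np.array([a,np.sqrt(1-a*a-np.sin(_w)**2),np.sin(_w)])
by=_by();BED=np.c_[bx,by,np.cross(bx,by)]
def rz(a): return R.from_euler("z",a).as_matrix()
E
python3 - <<'E'
from h import *
f=lambda L:np.array(L)/3+[149.8,109.8]
P=ray("top",f([(25,267),(73,262),(95,400),(48,408)]),25);print(P.round(0),P.mean(0)); print(np.degrees(np.arctan2(*( (P[0]+P[1]-P[2]-P[3])[[1,0]]))))
T=ray("top",f([(320,125),(365,397),(485,377),(410,132)]),14);print(T.round(0))
S=ray("scene",np.array([(125,437),(160,402),(312,468),(278,502)])*.3+[149.8,129.8],25);print(S.round(0),S.mean(0))
print(BED)
E
```

```text
[[523. 265.  25.]
 [528. 215.  25.]
 [384. 189.  25.]
 [376. 237.  25.]] [452.49555158 226.52748504  25.        ]
10.242289248464527
[[ 675.  -45.   14.]
 [ 385.  -90.   14.]
 [ 405. -215.   14.]
 [ 667. -142.   14.]]
[[515. 273.  25.]
 [531. 223.  25.]
 [377. 203.  25.]
 [367. 249.  25.]] [447.48752781 237.20609301  25.        ]
[[ 0.94551858 -0.07745686 -0.31621995]
 [ 0.          0.9712865  -0.23791289]
 [ 0.32556815  0.22495105  0.91836942]]
```

```bash
python3 -m jog '[[0.085,0.035,-0.019,-0.01,0],[0.085,0.07,-0.038,-0.02,0],[0.085,0.105,-0.057,-0.03,0],[0.085,0.14,-0.076,-0.03,0],[0.085,0.17,-0.093,-0.03,0]]'; python3 -m jog '[[0.085,0.035,-0.019,0,0],[0.085,0.07,-0.038,0,0],[0.085,0.105,-0.057,0,0],[0.085,0.14,-0.076,0,0],[0.085,0.17,-0.093,0,0]]';python3 -m jog '[[0.085,0.035,-0.019,0,0.1],[0.085,0.07,-0.038,0,0.2],[0.085,0.105,-0.057,0,0.26],[0.085,0.14,-0.076,0,0.26],[0.085,0.145,-0.079,0,0.26]]'; python3 -m jog '[[0.085,0,0,0,0],[0.085,0,0,0,0]]'
python3 - <<'E'
from h import *
p=pose();print(p);np.savez("p1.npz",*p)
im=camera("wrist");cv2.imwrite("pics/w1.png",im[:,:,::-1])
cv2.imwrite("pics/w1b.png",cv2.resize(im[:,:,::-1],(800,600),interpolation=3))
for l in ("stone","stand","bed","jaw"): print(l,[(np.round(d["extent"]),round(d["score"],2)) for d in nets.recognise("wrist",l)[:2]])
E
```

```text
time: 1.12
tool_pos: [373.5, -415.2, 262.5]
tcp_rot: [3.14, -0.001, 0.42]
contact_force: [0.4, 0.3, 0.2]
gripper_width: 84.8
grasp_force: 0.0
time: 1.53
tool_pos: [490.6, -260.2, 261.6]
tcp_rot: [3.141, -0.001, 0.421]
contact_force: [0.3, 0.3, -0.6]
gripper_width: 84.9
grasp_force: 0.0
time: 1.95
tool_pos: [592.7, -126.5, 261.3]
tcp_rot: [-3.14, -0.003, 0.165]
contact_force: [0.6, -0.3, 0.2]
gripper_width: 85.2
grasp_force: 0.0
time: 2.12
tool_pos: [589.3, -131.0, 261.1]
tcp_rot: [3.141, 0.001, 0.161]
contact_force: [0.5, -0.3, 1.0]
gripper_width: 84.8
grasp_force: 0.0
(array([ 589.34793431, -131.04671268,  261.14208585]), array([3.14120420e+00, 9.34912997e-04, 1.60851272e-01]))
stone [(array([  0., 163.,  26., 267.]), 0.7)]
stand [(array([190.,  80., 310., 294.]), 0.67)]
bed [(array([191.,  81., 308., 295.]), 0.62)]
jaw [(array([190., 102., 313., 162.]), 0.87)]
```

View pics/w1b.png

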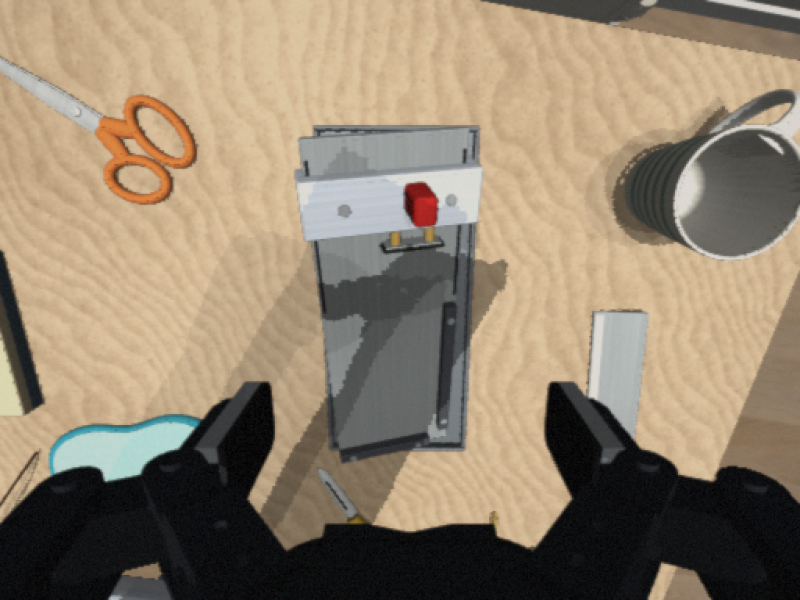

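Clean view: tray corners at (314,127), (479,127), (465,449). Bed's far-left corner is at (300,137). Rail's far end is at (443..455,303), and the stop's inner edge runs (342,448) to (428,436). Tab is at (421,204) and the pad at (412,245).

```bash
python3 - <<'E'
from h import *
from scipy.optimize import least_squares
z=np.load("p1.npz");ps=(z["arr_0"],z["arr_1"])
s=lambda L:(np.array(L,float)+.5)/1.5625-.5
T=ray("wrist",s([(314,127),(479,127),(465,449),(329,449)]),14,ps);print(T.round(1)); print(T.mean(0))
print("yaw tray",np.degrees(np.arctan2(*(T[0]+T[1]-T[2]-T[3])[[1,0]])))
B=np.array([(142,0,8),(142,-9,8),(0,87,8),(0,7,8),(264,87,0)],float)
uv=s([(443,303),(455,303),(342,448),(428,436),(300,137)])
def f(q): return (proj("wrist",(B@BED.T)@rz(q[2]).T+[q[0],q[1],34+q[3]],ps)-uv).ravel()
for fx in (0,1):
    r=least_squares(lambda q:np.r_[f(q),q[3]/ (3 if fx else 1e-3)],[410,-170,.16,0]);print(r.x,f(r.x).reshape(-1,2).round(1))
    q=r.x;W=lambda b:(np.atleast_2d(b)@BED.T)@rz(q[2]).T+[q[0],q[1],34+q[3]]
    print("tab top proj",(proj("wrist",W([(230,32,37),(248,32,37),(230,18,37),(248,18,37),(217,87,13),(217,-11,13),(239,25,30)]),ps)*1.5625).round(0))
    print(W([(75,25,0),(239,25,30)]))
    np.save("bed.npy",q)
uv2=s([(383,251),(443,244)])
o=ray("wrist",uv2,100,ps);o2=ray("wrist",uv2,140,ps)
for a,b in zip(o,o2):
    A=(a-[q[0],q[1],34+q[3]])@rz(q[2])@BED;C=(b-[q[0],q[1],34+q[3]])@rz(q[2])@BED
    t=(10-A[2])/(C[2]-A[2]);print("pad pt",A+t*(C-A))
E
```

```text
[[ 676.3  -40.7   14. ]
 [ 697.  -168.6   14. ]
 [ 408.8 -214.4   14. ]
 [ 387.9  -84.6   14. ]]
[ 542.4938672  -127.07113342   14.        ]
yaw tray 8.841663193056545
[ 4.39715389e+02 -1.77731346e+02  1.52452798e-01 -2.92092886e-06] [[ 1.6  1.3]
 [ 1.6  0.2]
 [-2.   3.4]
 [ 0.8 -0.2]
 [-1.6 -2.4]]
tab top proj [[413. 211.]
 [414. 179.]
 [438. 209.]
 [440. 177.]
 [309. 224.]
 [471. 208.]
 [423. 189.]]
[[ 504.20526919 -143.25569697   64.04138502]
 [ 649.17913898 -128.20233055  144.98564509]]
[ 4.38425706e+02 -1.77681420e+02  1.53288259e-01 -5.78260942e+00] [[ 0.8  0.8]
 [ 0.7 -0.2]
 [-1.5  1.7]
 [ 0.5 -1.7]
 [-0.5 -0.3]]
tab top proj [[412. 212.]
 [413. 181.]
 [437. 210.]
 [438. 179.]
 [311. 225.]
 [469. 209.]
 [422. 191.]]
[[ 502.88676063 -143.15190414   58.25877852]
 [ 647.84800332 -127.97742296  139.20303859]]
pad pt [192.66190756  44.18445877  10.        ]
pad pt [192.84128178   4.22634111  10.        ]
```

```bash
python3 -m jog '[[0.085,-0.003,-0.037,0,0],[0.085,-0.006,-0.074,0,0],[0.085,-0.009,-0.111,0,0],[0.085,-0.012,-0.148,0,0],[0.085,-0.015,-0.185,0,0]]'|grep pos; python3 -m jog '[[0.085,-0.003,-0.037,0,0],[0.085,-0.006,-0.074,0,0],[0.085,-0.009,-0.111,0.01,0],[0.085,-0.012,-0.148,0.02,0],[0.085,-0.015,-0.181,0.03,0]]'|grep pos; python3 -m jog '[[0.085,0,0,0,0],[0.085,0,0,0,0],[0.085,0,0,0,0]]'
python3 - <<'E'
from h import *
p=pose();print(p);np.savez("p2.npz",*p)
im=camera("wrist");cv2.imwrite("pics/w2.png",im[:,:,::-1])
cv2.imwrite("pics/w2b.png",cv2.resize(im[:,:,::-1],(800,600),interpolation=3))
for l in ("stone",): print(l,[(np.round(d["extent"]),round(d["score"],2)) for d in nets.recognise("wrist",l)[:2]])
h=cv2.cvtColor(im,cv2.COLOR_RGB2HSV)
print(h[::1][200:210:5,200:320:10].tolist())
E
```

```text
tool_pos: [544.6, 49.5, 261.5]
tool_pos: [510.5, 181.4, 233.7]
time: 3.45
tool_pos: [512.3, 178.8, 234.5]
tcp_rot: [-3.118, -0.0, 0.205]
contact_force: [0.0, 0.3, -0.1]
gripper_width: 85.3
grasp_force: 0.0
(array([512.29080902, 178.79321943, 234.4806242 ]), array([-3.11824580e+00, -1.24080688e-04,  2.04996790e-01]))
stone [(array([191., 141., 237., 260.]), 0.88), (array([460., 222., 512., 301.]), 0.67)]
[[[25, 48, 208], [26, 44, 207], [20, 60, 194], [21, 59, 193], [18, 74, 179], [16, 79, 165], [19, 77, 100], [16, 81, 94], [17, 78, 98], [17, 73, 126], [18, 77, 123], [17, 81, 120]], [[26, 48, 206], [27, 45, 206], [22, 56, 196], [21, 61, 193], [17, 78, 167], [17, 76, 174], [17, 81, 97], [17, 79, 94], [19, 81, 98], [18, 73, 126], [17, 78, 124], [18, 75, 125]]]
```

View pics/w2b.png

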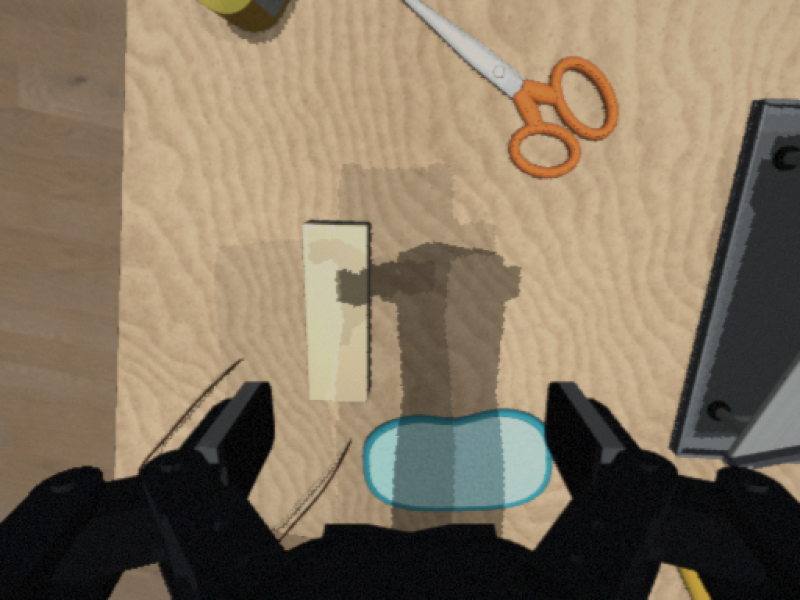

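Stone's top face: corners (304,224), (369,222), (368,402), (310,400). The tool didn't reach its commanded pose, so I'll check the joints and locate the stone.

```bash
python3 - <<'E'
from h import *
s_=bot.read_state();print(s_["joints"].round(3),s_["qvel"].round(3))
z=np.load("p2.npz");ps=(z["arr_0"],z["arr_1"])
s=lambda L:(np.array(L,float)+.5)/1.5625-.5
P=ray("wrist",s([(304,224),(369,222),(368,402),(310,400)]),25,ps);print(P.round(1),P.mean(0)); print(np.degrees(np.arctan2(*( (P[0]+P[1]-P[2]-P[3])[[1,0]]))))
E
```

```text
[ 0.204  0.127 -0.203  1.24   0.024  3.141] [ 0.005 -0.    -0.001 -0.001  0.003  0.   ]
[[523.6 268.1  25. ]
 [535.3 220.1  25. ]
 [386.3 193.9  25. ]
 [377.6 242.4  25. ]] [455.69900883 231.13222557  25.        ]
9.973280192577208
```

```bash
for i in 1; do python3 -m jog '[[0.085,0,0,0,-0.12],[0.085,0,0,0,-0.24],[0.085,0,0,0,-0.36],[0.085,0,0,0,-0.48],[0.085,0,0,0,-0.6]]'; done |egrep 'pos|rot'
python3 -m jog '[[0.085,0,0,0,-0.12],[0.085,0,0,0,-0.24],[0.085,0,0,0,-0.36],[0.085,0,0,0,-0.48],[0.085,0,0,0,-0.6]]' |egrep 'pos|rot'
python3 -m jog '[[0.085,0,0,0,-0.12],[0.085,0,0,0,-0.24],[0.085,0,0,0,-0.36],[0.085,0,0,0,-0.48],[0.085,0,0,0,-0.6]]' |egrep 'pos|rot'
python3 -m jog '[[0.085,0,0,0,-0.12],[0.085,0,0,0,-0.24],[0.085,0,0,0,-0.36],[0.085,0,0,0,-0.48],[0.085,0,0,0,-0.6]]' |egrep 'pos|rot'
python3 -m jog '[[0.085,0,0,0,-0.12],[0.085,0,0,0,-0.24],[0.085,0,0,0,-0.36],[0.085,0,0,0,-0.48],[0.085,0,0,0,-0.6]]' |egrep 'pos|rot'
python3 -m jog '[[0.085,0,0,0,-0.1],[0.085,0,0,0,-0.14],[0.085,0,0,0,-0.14]]'
```

```text
tool_pos: [512.4, 179.1, 234.7]
tcp_rot: [-3.122, -0.014, 0.811]
tool_pos: [512.4, 179.2, 234.7]
tcp_rot: [-3.134, -0.022, 1.411]
tool_pos: [512.4, 179.1, 234.7]
tcp_rot: [3.136, -0.023, 2.011]
tool_pos: [512.4, 179.1, 234.7]
tcp_rot: [3.124, -0.016, 2.611]
tool_pos: [512.4, 179.1, 234.7]
tcp_rot: [3.118, -0.003, -3.072]
time: 5.88
tool_pos: [512.3, 179.2, 234.7]
tcp_rot: [3.118, 0.0, -2.937]
contact_force: [0.2, -0.6, 0.9]
gripper_width: 85.0
grasp_force: 0.0
```

```bash
cat >> h.py <<'E'
def go(target,p=None):
    p=p or pose(); d=np.array(target)-p[0]
    v=d@R.from_euler("xyz",p[1]).as_matrix(); print("tool shift m",(v/1000).round(4),"yaw",p[1][2].round(4))
E
python3 - <<'E'
from h import *
go((471,234,150)); go((471,234,4))
E
```

```text
tool shift m [0.0294 0.06   0.0861] yaw -2.9371
tool shift m [0.0295 0.0565 0.2321] yaw -2.9371
```

```bash
python3 -m jog '[[0.085,0.008,0.015,0.02,0.03],[0.085,0.016,0.03,0.045,0.03],[0.085,0.024,0.045,0.07,0.03],[0.085,0.0295,0.06,0.09,0.03],[0.085,0.0295,0.06,0.1,0.03]]'|egrep 'pos|rot'; python3 -m jog '[[0.085,0,0,0.02,0],[0.085,0,0,0.04,0],[0.085,0,0,0.05,0],[0.085,0,0,0.05,0],[0.085,0,0,0.05,0]]'
python3 - <<'E'
from h import *
go((471,234,4))
p=pose();np.savez("p3.npz",*p)
im=camera("wrist")
cv2.imwrite("pics/w3b.png",cv2.resize(im[:,:,::-1],(800,600),interpolation=3))
E
```

```text
tool_pos: [467.0, 235.5, 133.1]
tcp_rot: [3.117, -0.006, -2.966]
time: 6.72
tool_pos: [470.1, 235.8, 85.8]
tcp_rot: [3.118, -0.002, -2.967]
contact_force: [-0.0, -0.7, 0.4]
gripper_width: 85.1
grasp_force: 0.0
tool shift m [-0.0007 -0.0039  0.0817] yaw -2.9671
```

View pics/w3b.png

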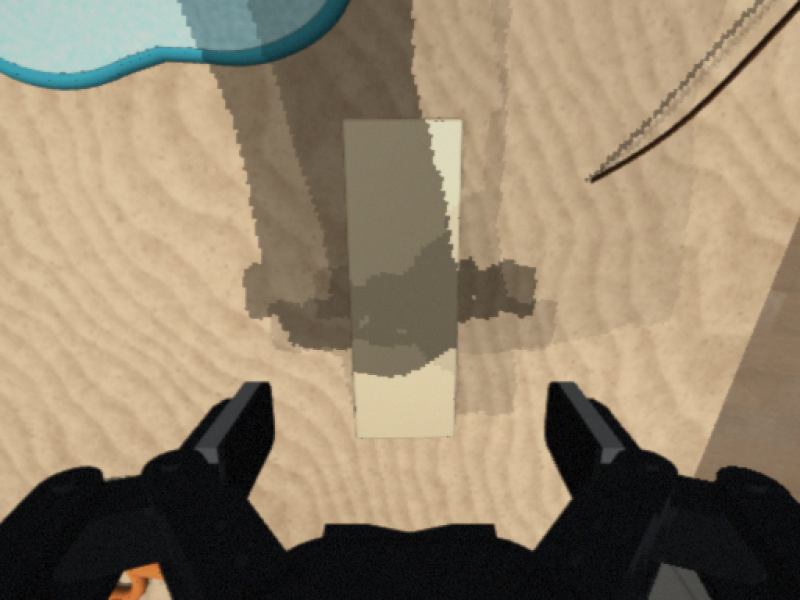

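Stone is centred between the fingers: corners (343,121), (462,119), (453,437), (356,437).

```bash
python3 - <<'E'
from h import *
z=np.load("p3.npz");ps=(z["arr_0"],z["arr_1"])
s=lambda L:(np.array(L,float)+.5)/1.5625-.5
P=ray("wrist",s([(343,121),(462,119),(453,437),(356,437)]),25,ps);print(P.round(1),P.mean(0)); print(np.degrees(np.arctan2(*( (P[2]+P[3]-P[1]-P[0])[[1,0]]))))
E
python3 -m jog '[[0.085,0,-0.003,0.02,0],[0.085,0,-0.003,0.04,0],[0.085,0,-0.003,0.06,0],[0.085,0,-0.003,0.075,0],[0.085,0,-0.003,0.082,0]]'|egrep 'pos|rot|force';python3 -m jog '[[0.085,0,0,0,0],[0.06,0,0,0,0],[0.04,0,0,0,0],[0.04,0,0,0,0],[0.04,0,0,0,0]]' 20;python3 -m jog '[[0.04,0,0,0,0],[0.04,0,0,0,0],[0.04,0,0,0,0],[0.04,0,0,0,0],[0.04,0,0,0,0]]' 20
```

```text
[[386.  195.8  25. ]
 [376.7 243.5  25. ]
 [523.  269.6  25. ]
 [530.7 221.8  25. ]] [454.1231179  232.67459992  25.        ]
10.131040162703078
tool_pos: [469.9, 235.1, 3.1]
tcp_rot: [3.118, -0.001, -2.967]
contact_force: [0.2, -0.7, -0.1]
grasp_force: 0.0
time: 7.6
tool_pos: [471.2, 235.5, 5.0]
tcp_rot: [3.118, 0.002, -2.966]
contact_force: [-0.3, -0.4, 4.3]
gripper_width: 49.4
grasp_force: 21.5
time: 8.02
tool_pos: [471.2, 235.5, 5.0]
tcp_rot: [3.118, 0.002, -2.966]
contact_force: [-0.4, -0.5, 6.3]
gripper_width: 49.6
grasp_force: 21.7
```

```bash
python3 -m jog '[[0.04,0,0,-0.01,0],[0.04,0,0,-0.03,0],[0.04,0,0,-0.06,0],[0.04,0,0,-0.095,0],[0.04,0,0,-0.13,0]]' 20
python3 - <<'E'
from h import *
q=np.array([439,-177.7,.153,-2]);np.save("bed.npy",q)
W=lambda b:rz(q[2])@BED@np.array(b,float)+[q[0],q[1],34+q[3]]
w=W((110,37,0));print(w)
go((w[0],w[1],190));go((w[0],w[1],112))
E
```

```text
time: 8.43
tool_pos: [468.1, 231.6, 133.5]
tcp_rot: [3.118, -0.006, -2.966]
contact_force: [0.7, 1.1, -5.5]
gripper_width: 49.3
grasp_force: 22.6
[ 533.48261481 -126.76792053   76.135686  ]
tool shift m [-0.0014 -0.3628 -0.0651] yaw -2.9658
tool shift m [-0.0019 -0.3646  0.0129] yaw -2.9658
```

```bash
python3 -m jog '[[0.04,0,-0.025,-0.02,0.02],[0.04,0,-0.055,-0.04,0.02],[0.04,0,-0.09,-0.055,0.02],[0.04,0,-0.125,-0.06,0.02],[0.04,0,-0.16,-0.06,0.02]]' 20|egrep 'pos|force'
python3 -m jog '[[0.04,0,-0.035,0,0],[0.04,0,-0.07,0,0],[0.04,0,-0.105,0,0],[0.04,0,-0.135,0,0],[0.04,0,-0.16,0,0]]' 20|egrep 'pos|force'
python3 -m jog '[[0.04,0,-0.02,0,0],[0.04,0,-0.036,0,0],[0.04,0,-0.042,0,0],[0.04,0,-0.042,0,0],[0.04,0,-0.042,0,0]]' 20
python3 - <<'E'
from h import *
q=np.load("bed.npy")
W=lambda b:rz(q[2])@BED@np.array(b,float)+[q[0],q[1],34+q[3]]
w=W((110,37,0))
go((w[0],w[1],112))
p=pose();np.savez("p4.npz",*p)
im=camera("wrist")
cv2.imwrite("pics/w4b.png",cv2.resize(im[:,:,::-1],(800,600),interpolation=3))
E
```

```text
tool_pos: [499.0, 72.2, 191.4]
contact_force: [1.0, -0.5, -5.8]
grasp_force: 22.6
tool_pos: [522.3, -86.5, 185.0]
contact_force: [0.4, -0.1, -5.1]
grasp_force: 22.7
time: 9.68
tool_pos: [529.0, -125.4, 184.2]
tcp_rot: [3.116, -0.003, -2.986]
contact_force: [0.0, 0.7, -5.5]
gripper_width: 49.6
grasp_force: 22.7
tool shift m [-0.0044 -0.0039  0.0721] yaw -2.9862
```

View pics/w4b.png

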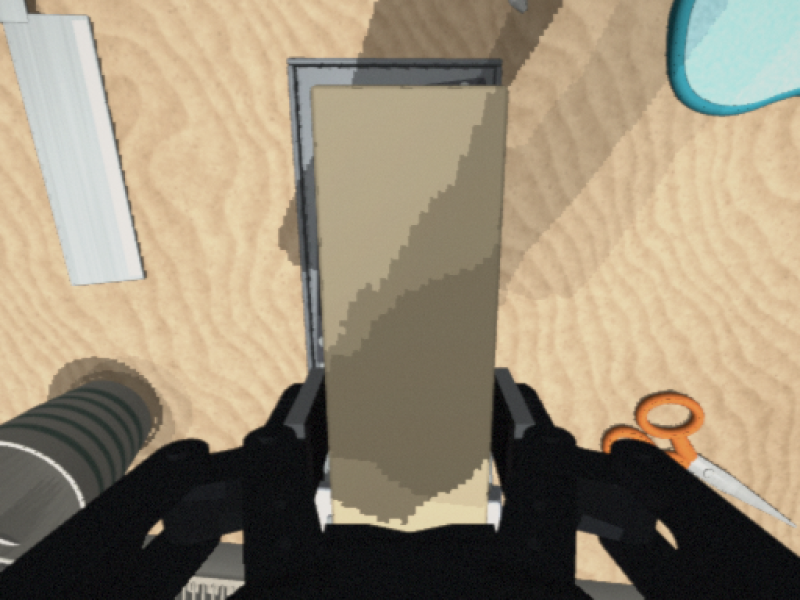

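Stone is held level and square to the tray, low end at row 88 just inside the tray edge. Next I lower it.

```bash
python3 -m jog '[[0.04,-0.004,-0.004,0.018,0],[0.04,-0.004,-0.004,0.036,0],[0.04,-0.004,-0.004,0.054,0],[0.04,-0.004,-0.004,0.066,0],[0.04,-0.004,-0.004,0.07,0]]' 20|egrep 'pos|force'
for i in 1; do python3 -m jog '[[0.04,0,0,0.001,0],[0.04,0,0,0.002,0],[0.04,0,0,0.003,0],[0.04,0,0,0.004,0]]'|egrep 'pos|force'; done
python3 -m jog '[[0.04,0,0,0.001,0],[0.04,0,0,0.002,0],[0.04,0,0,0.003,0],[0.04,0,0,0.004,0]]'|egrep 'pos|force'
python3 -m jog '[[0.04,0,0,0.001,0],[0.04,0,0,0.002,0],[0.04,0,0,0.003,0]]'|egrep 'pos|force'
```

```text
tool_pos: [531.9, -125.9, 112.2]
contact_force: [-0.4, -0.3, -5.3]
grasp_force: 22.6
tool_pos: [535.2, -128.1, 111.9]
contact_force: [0.5, 0.8, -4.9]
grasp_force: 22.6
tool_pos: [534.2, -127.9, 107.0]
contact_force: [-0.7, -1.2, -4.3]
grasp_force: 22.6
tool_pos: [534.1, -127.8, 103.7]
contact_force: [-1.8, -1.4, -4.3]
grasp_force: 22.4
```

```bash
python3 -m jog '[[0.04,0,0,0.001,0],[0.04,0,0,0.002,0],[0.04,0,0,0.002,0]]'|egrep 'pos|force'
python3 -m jog '[[0.04,0,0,0.001,0],[0.04,0,0,0.002,0],[0.04,0,0,0.002,0]]'|egrep 'pos|force'
python3 -m jog '[[0.04,0,0,0.001,0],[0.04,0,0,0.002,0],[0.04,0,0,0.002,0]]'|egrep 'pos|force'
```

```text
tool_pos: [534.0, -127.5, 101.4]
contact_force: [-1.1, -0.0, -4.1]
grasp_force: 22.3
tool_pos: [534.1, -127.5, 99.5]
contact_force: [-0.9, -0.5, -4.4]
grasp_force: 22.2
tool_pos: [534.0, -127.4, 97.5]
contact_force: [-0.4, -1.2, -4.1]
grasp_force: 22.1
```

```bash
python3 -m jog '[[0.04,0,0,0.001,0],[0.04,0,0,0.002,0],[0.04,0,0,0.002,0]]'|egrep 'pos|force'
python3 -m jog '[[0.04,0,0,0.001,0],[0.04,0,0,0.002,0],[0.04,0,0,0.002,0]]'|egrep 'pos|force'
python3 -m jog '[[0.04,0,0,0.001,0],[0.04,0,0,0.001,0],[0.04,0,0,0.001,0]]'|egrep 'pos|force'
python3 - <<'E'
from h import *
im=camera("wrist");sc=camera("scene")
a=cv2.resize(im[:,:,::-1],(512,384));b=cv2.resize(sc[130:240,215:335,::-1],(419,384),interpolation=3)
cv2.imwrite("pics/w5b.png",cv2.resize(np.hstack([a,b])[:, :],(800,330)))
E
```

```text
tool_pos: [534.0, -127.4, 95.5]
contact_force: [0.1, -1.4, -3.9]
grasp_force: 22.1
tool_pos: [534.0, -127.3, 93.5]
contact_force: [-0.9, -0.5, -4.5]
grasp_force: 22.0
tool_pos: [534.1, -127.4, 93.2]
contact_force: [-3.5, -0.4, 1.1]
grasp_force: 22.5
```

View pics/w5b.png

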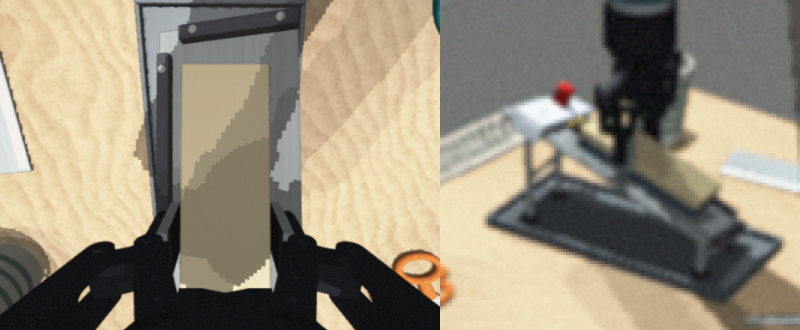

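The stone has pitched in the grip to the bed's slope: low end still uphill of the stop, right side just off the rail. I release it slowly.

```bash
python3 -m jog '[[0.05,0,0,0,0],[0.051,0,0,0,0],[0.052,0,0,0,0],[0.053,0,0,0,0],[0.054,0,0,0,0]]'
python3 -m jog '[[0.056,0,0,0,0],[0.058,0,0,0,0],[0.06,0,0,0,0],[0.062,0,0,0,0],[0.064,0,0,0,0]]'
python3 -m jog '[[0.07,0,0,0,0],[0.08,0,0,0,0],[0.085,0,0,0,0],[0.085,0,0,0,0],[0.085,0,0,-0.002,0]]'
python3 -m jog '[[0.085,0,0,-0.015,0],[0.085,0,0,-0.04,0],[0.085,0,0,-0.075,0],[0.085,0,0,-0.11,0],[0.085,0,0,-0.14,0]]'|egrep 'pos|force'
python3 -m jog '[[0.085,0.03,0,0,0],[0.085,0.03,0,0,0],[0.085,0.03,0,0,0]]'|egrep 'pos|force'
python3 - <<'E'
from h import *
p=pose();np.savez("p6.npz",*p)
im=camera("wrist");cv2.imwrite("pics/w6.png",im[:,:,::-1])
cv2.imwrite("pics/w6b.png",cv2.resize(im[:,:,::-1],(800,600),interpolation=3))
E
```

```text
time: 13.08
tool_pos: [534.6, -127.5, 92.9]
tcp_rot: [3.118, -0.001, -2.986]
contact_force: [-0.4, -2.0, -1.1]
gripper_width: 54.2
grasp_force: 0.5
time: 13.5
tool_pos: [534.2, -127.1, 92.7]
tcp_rot: [3.117, -0.001, -2.986]
contact_force: [-0.1, -1.9, -0.1]
gripper_width: 63.6
grasp_force: 0.1
time: 13.92
tool_pos: [533.7, -127.2, 94.4]
tcp_rot: [3.117, -0.002, -2.986]
contact_force: [-0.5, -0.2, 0.1]
gripper_width: 85.0
grasp_force: 0.0
tool_pos: [535.0, -130.7, 237.0]
contact_force: [0.6, -1.2, 0.1]
grasp_force: 0.0
tool_pos: [504.5, -135.3, 235.3]
contact_force: [0.4, -0.1, -0.2]
grasp_force: 0.0
```

View pics/w6b.png

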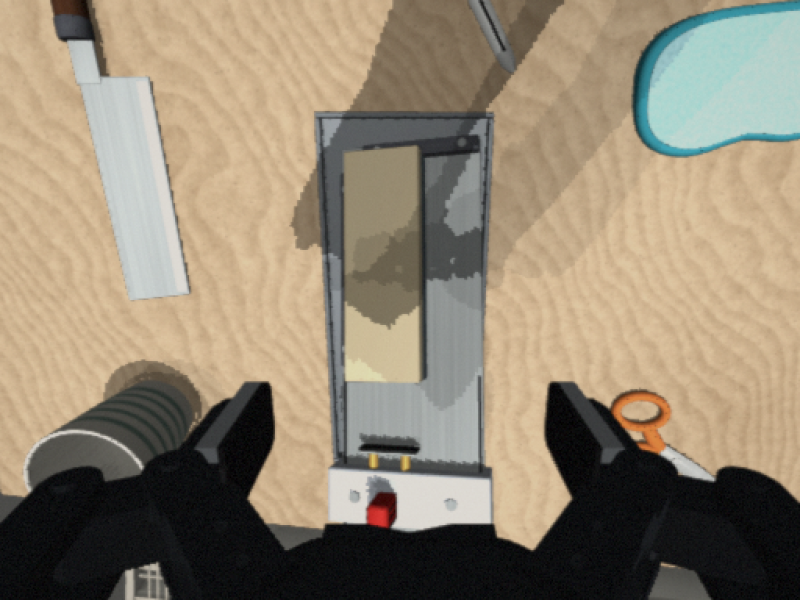

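The stone looks home or nearly: top corners (344,152), (421,146), (421,381), (345,381). Jaw pad is at (389,447) and the tab at (380,510). I'll check against the bed model.

```bash
python3 - <<'E'
from h import *
from scipy.optimize import least_squares
z=np.load("p6.npz");ps=(z["arr_0"],z["arr_1"]);q=np.load("bed.npy")
s=lambda L:(np.array(L,float)+.5)/1.5625-.5
T=ray("wrist",s([(317,113),(493,113)]),14,ps);print(T.round(1))
print(ray("wrist",s([(317,113),(493,113)]),14,ps).mean(0), (rz(.154)@[-148,0,14]))
W=lambda b,q=q:(np.atleast_2d(b)@BED.T)@rz(q[2]).T+[q[0],q[1],34+q[3]]
print((proj("wrist",W([(0,0,25),(0,50,25),(150,50,25),(150,0,25),(0,87,8),(0,60,8),(193,45,10),(193,5,10),(239,25,37)]),ps)*1.5625).round(0).tolist())
# stone pose free: q-like fit
C=np.array([(0,0,25),(0,50,25),(150,50,25),(150,0,25)],float);uv=s([(344,152),(421,146),(421,381),(345,381)])
r=least_squares(lambda q:(proj("wrist",W(C,q),ps)-uv).ravel(),q);print(r.x,r.fun.round(1))
r=least_squares(lambda v:(proj("wrist",W(C,np.r_[v,q[3]]),ps)-uv).ravel(),q[:3]);print(r.x,r.fun.round(1))
E
```

```text
[[ 406.9 -212.3   14. ]
 [ 386.9  -85.7   14. ]]
[ 396.92254161 -149.00297355   14.        ] [-146.24848169  -22.70201759   14.        ]
[[344.0, 154.0], [419.0, 147.0], [420.0, 384.0], [344.0, 383.0], [479.0, 152.0], [438.0, 155.0], [418.0, 447.0], [359.0, 444.0], [377.0, 535.0]]
[ 4.37686849e+02 -1.77487434e+02  1.51767240e-01 -3.03192089e+00] [ 0.9  0.  -0.9 -0.3 -0.   0.7  0.1 -0.4]
[ 4.37481216e+02 -1.77485881e+02  1.51786082e-01] [ 0.8 -0.2 -0.8 -0.6  0.1  1.   0.  -0.2]
```

```bash
python3 - <<'E'
from h import *
q=np.array([438,-177.5,.152,-2.5]);np.save("bed.npy",q)
W=lambda b:rz(q[2])@BED@np.array(b,float)+[q[0],q[1],34+q[3]]
w=W((75,76,0));print(w);go((w[0],w[1],130));go((w[0],w[1],84))
w=W((75,64.5,0));go((w[0],w[1],84))
E
```

```text
[491.10027728 -94.68721507  73.01389171]
tool shift m [0.0072 0.0397 0.1057] yaw -2.9863
tool shift m [0.0071 0.0386 0.1517] yaw -2.9863
tool shift m [0.0063 0.0274 0.1514] yaw -2.9863
```

```bash
python3 -m jog '[[0,0.007,0.013,0.01,0],[0,0.007,0.026,0.03,0],[0,0.007,0.041,0.055,0],[0,0.007,0.041,0.08,0],[0,0.007,0.041,0.1,0]]' 20|egrep 'pos|force|width'
python3 -m jog '[[0,0,0,0.01,0],[0,0,0,0.02,0],[0,0,0,0.03,0],[0,0,0,0.04,0],[0,0,0,0.048,0]]'|egrep 'pos|force|width'
python3 -m jog '[[0,0,0,0,0],[0,0,-0.003,0,0],[0,0,-0.006,0,0],[0,0,-0.007,0,0],[0,0,-0.008,0,0]]'|egrep 'pos|force'
```

```text
tool_pos: [490.4, -92.2, 133.2]
contact_force: [-0.5, -0.2, 0.3]
gripper_width: 25.6
grasp_force: 0.0
tool_pos: [491.7, -92.7, 87.2]
contact_force: [-0.3, 0.2, -0.1]
gripper_width: -0.1
grasp_force: 0.0
tool_pos: [493.1, -100.9, 88.3]
contact_force: [-0.3, 0.1, 0.2]
grasp_force: 0.0
```

```bash
python3 -m jog '[[0,0,0,0.003,0],[0,0,-0.002,0.003,0],[0,0,-0.003,0.003,0]]'|egrep 'pos|force'
python3 -m jog '[[0,0,-0.001,0,0],[0,0,-0.001,0,0]]'|egrep 'pos|force'
python3 -m jog '[[0,0,-0.001,0,0],[0,0,-0.001,0,0]]'|egrep 'pos|force'
python3 -m jog '[[0,0,-0.001,0,0],[0,0,-0.001,0,0]]'|egrep 'pos|force'
```

```text
tool_pos: [492.7, -103.4, 84.4]
contact_force: [1.3, 0.8, 0.7]
grasp_force: 0.0
tool_pos: [493.0, -104.4, 84.5]
contact_force: [0.2, 0.9, -0.3]
grasp_force: 0.0
tool_pos: [493.1, -105.3, 84.4]
contact_force: [0.9, -0.1, -0.3]
grasp_force: 0.0
tool_pos: [493.3, -106.3, 84.4]
contact_force: [-0.4, -0.0, 0.8]
grasp_force: 0.0
```

```bash
python3 -m jog '[[0,0,-0.001,0,0],[0,0,-0.001,0,0]]'|egrep 'pos|force'
python3 -m jog '[[0,0,-0.001,0,0],[0,0,-0.001,0,0]]'|egrep 'pos|force'
python3 -m jog '[[0,0,-0.001,0,0],[0,0,-0.001,0,0]]'|egrep 'pos|force'
```

```text
tool_pos: [493.5, -107.3, 84.4]
contact_force: [0.1, -1.1, 1.2]
grasp_force: 0.0
tool_pos: [493.6, -108.3, 84.4]
contact_force: [0.4, 0.2, 0.5]
grasp_force: 0.0
tool_pos: [493.8, -109.3, 84.4]
contact_force: [-0.5, -0.7, 0.1]
grasp_force: 0.0
```

```bash
python3 -m jog '[[0,0,-0.001,0,0],[0,0,-0.001,0,0]]'|egrep 'pos|_force'
python3 -m jog '[[0,0,-0.001,0,0],[0,0,-0.001,0,0]]'|egrep 'pos|_force'
python3 -m jog '[[0,0,-0.001,0,0],[0,0,-0.001,0,0]]'|egrep 'pos|_force'
python3 -m jog '[[0,0,-0.001,0,0],[0,0,-0.001,0,0]]'|egrep 'pos|_force'
```

```text
tool_pos: [494.0, -110.3, 84.4]
contact_force: [0.3, 0.6, -0.2]
grasp_force: 0.0
tool_pos: [494.1, -111.3, 84.3]
contact_force: [0.4, 0.2, -1.2]
grasp_force: 0.0
tool_pos: [494.3, -112.3, 84.3]
contact_force: [0.6, 0.0, 0.6]
grasp_force: 0.0
tool_pos: [494.3, -113.1, 84.2]
contact_force: [-0.7, 0.2, -0.3]
grasp_force: 0.1
```

```bash
python3 -m jog '[[0,0,-0.0005,0,0],[0,0,-0.0005,0,0]]'|egrep 'pos|_force'
python3 -m jog '[[0,0,-0.0005,0,0],[0,0,-0.0005,0,0]]'|egrep 'pos|_force'
python3 -m jog '[[0,0,-0.0005,0,0],[0,0,-0.0005,0,0]]'|egrep 'pos|_force'
python3 -m jog '[[0,0,-0.0005,0,0],[0,0,-0.0005,0,0]]'|egrep 'pos|_force'
```

```text
tool_pos: [494.4, -113.3, 84.2]
contact_force: [0.7, 0.8, -0.4]
grasp_force: 0.6
tool_pos: [494.3, -113.4, 84.1]
contact_force: [-0.7, 2.5, 0.4]
grasp_force: 1.4
tool_pos: [494.4, -113.6, 84.1]
contact_force: [0.9, 5.0, 2.0]
grasp_force: 2.6
tool_pos: [494.3, -113.7, 84.1]
contact_force: [0.5, 7.1, 1.5]
grasp_force: 3.3
```

The finger meets firm resistance, so the stone is against the rail. Next I back off and go behind the tab.

```bash
python3 -m jog '[[0,0,0.01,0,0],[0,0,0.02,-0.01,0],[0,0,0.02,-0.045,0],[0,0,0.02,-0.085,0],[0,0,0.02,-0.12,0]]'|egrep 'pos|_force'
python3 - <<'E'
from h import *
q=np.load("bed.npy")
W=lambda b:rz(q[2])@BED@np.array(b,float)+[q[0],q[1],34+q[3]]
w=W((248,25,23));u=rz(q[2])@[1,0,0]
a=w+u*36;print(w,a);go(a+[0,0,70]);go(a);go(w+11*u)
print("bed -x in tool",-(rz(q[2])@BED[:,0])@R.from_euler("xyz",pose()[1]).as_matrix())
E
```

```text
tool_pos: [491.8, -97.9, 206.9]
contact_force: [0.6, -0.6, 0.4]
grasp_force: 0.0
[ 657.83356024 -124.79598772  138.98717543] [ 693.41848832 -119.34503424  138.98717543]
tool shift m [-0.1958 -0.0525 -0.0036] yaw -2.9854
tool shift m [-0.1959 -0.0541  0.0664] yaw -2.9854
tool shift m [-0.1709 -0.054   0.0664] yaw -2.9854
bed -x in tool [ 0.94483137 -0.00331527  0.32754035]
```

```bash
python3 -m jog '[[0,-0.038,-0.01,-0.003,0],[0,-0.076,-0.02,-0.003,0],[0,-0.114,-0.03,-0.003,0],[0,-0.152,-0.04,-0.003,0],[0,-0.19,-0.05,-0.003,0]]'|egrep 'pos|_force'
python3 -m jog '[[0,-0.006,-0.0025,0,0],[0,-0.006,-0.0025,0,0],[0,-0.006,-0.0025,0,0]]'
python3 - <<'E'
from h import *
q=np.load("bed.npy")
W=lambda b:rz(q[2])@BED@np.array(b,float)+[q[0],q[1],34+q[3]]
w=W((248,25,23));u=rz(q[2])@[1,0,0]
go(w+36*u)
p=pose();np.savez("p7.npz",*p)
im=camera("wrist");cv2.imwrite("pics/w7b.png",cv2.resize(im[:,:,::-1],(800,600),interpolation=3))
E
```

```text
tool_pos: [689.4, -118.1, 207.4]
contact_force: [0.7, -0.3, 0.1]
grasp_force: 0.0
time: 19.55
tool_pos: [693.5, -119.3, 206.1]
tcp_rot: [3.118, -0.003, -2.986]
contact_force: [-0.1, 0.5, 0.0]
gripper_width: -0.1
grasp_force: 0.0
tool shift m [-0.0001 -0.0016  0.0671] yaw -2.9856
```

View pics/w7b.png

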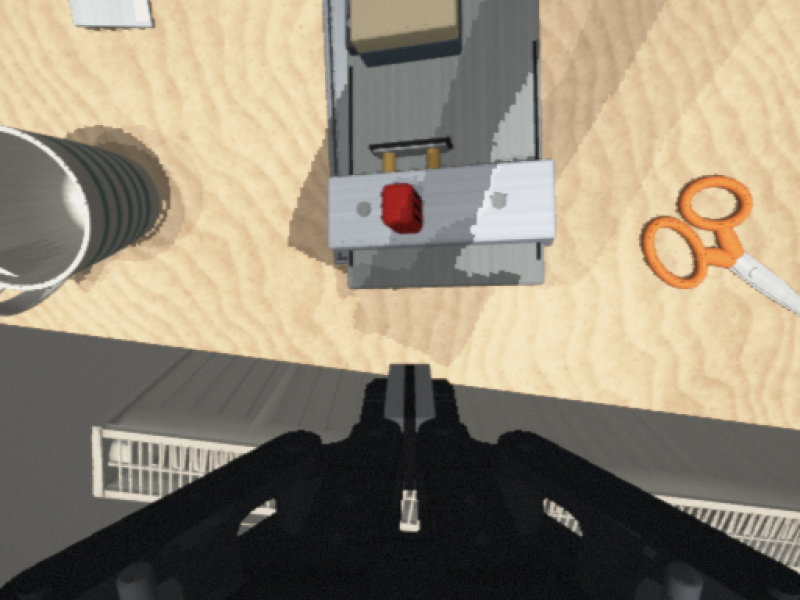

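Tab is at (402,208), in line with the shut fingers (409,370). The stone's uphill end shows at the top, and the table's back edge is near row 370. I'll check the tab projection and the back-edge distance.

```bash
python3 - <<'E'
from h import *
z=np.load("p7.npz");ps=(z["arr_0"],z["arr_1"]);q=np.load("bed.npy")
W=lambda b:(np.atleast_2d(b)@BED.T)@rz(q[2]).T+[q[0],q[1],34+q[3]]
print((proj("wrist",W([(230,32,37),(230,18,37),(248,32,37),(248,18,37),(248,32,13),(248,18,13),(217,-11,13),(253,-11,13),(150,0,25),(150,50,25),(264,-11,0),(264,87,0)]),ps)*1.5625).round(0).tolist())
s=lambda L:(np.array(L,float)+.5)/1.5625-.5
print(ray("wrist",s([(0,325),(370,372),(800,430)]),0,ps).round(0))
E
```

```text
[[413.0, 201.0], [381.0, 203.0], [413.0, 243.0], [381.0, 244.0], [423.0, 251.0], [395.0, 252.0], [338.0, 192.0], [338.0, 265.0], [351.0, 43.0], [457.0, 28.0], [347.0, 289.0], [543.0, 285.0]]
[[ 788. -421.    0.]
 [ 786. -132.    0.]
 [ 787.  245.    0.]]
```

```bash
python3 -m jog '[[0,0,-0.002,0.015,0],[0,0,-0.002,0.03,0],[0,0,-0.002,0.045,0],[0,0,-0.002,0.06,0],[0,0,-0.002,0.067,0]]'|egrep 'pos|_force'
python3 -m jog '[[0,0,0,0,0],[0,0.008,0,0,0],[0,0.016,0,0,0],[0,0.021,0,0,0],[0,0.023,0,0,0]]'|egrep 'pos|_force'
python3 -m jog '[[0,0.001,0,0.0005,0],[0,0.002,0,0.0007,0],[0,0.002,0,0.0007,0]]'|egrep 'pos|_force'
python3 -m jog '[[0,0.001,0,0.0005,0],[0,0.002,0,0.0007,0],[0,0.002,0,0.0007,0]]'|egrep 'pos|_force'
python3 -m jog '[[0,0.001,0,0.0005,0],[0,0.002,0,0.0007,0],[0,0.002,0,0.0007,0]]'|egrep 'pos|_force'
```

```text
tool_pos: [690.9, -119.5, 137.8]
contact_force: [-1.7, 0.3, -0.6]
grasp_force: 0.0
tool_pos: [670.4, -124.0, 140.4]
contact_force: [-0.2, -0.4, -0.2]
grasp_force: 0.0
tool_pos: [669.3, -124.0, 138.6]
contact_force: [-0.0, 0.2, -0.3]
grasp_force: 0.0
tool_pos: [667.2, -124.2, 137.4]
contact_force: [-0.6, -0.3, -0.1]
grasp_force: 0.0
tool_pos: [665.0, -124.5, 136.8]
contact_force: [-0.2, 0.2, 0.2]
grasp_force: 0.0
```

```bash
python3 -m jog '[[0,0.001,0,0.0003,0],[0,0.002,0,0.0007,0],[0,0.003,0,0.001,0],[0,0.004,0,0.0014,0]]'|egrep 'pos|_force'
python3 -m jog '[[0,0.001,0,0.0003,0],[0,0.002,0,0.0007,0],[0,0.003,0,0.001,0],[0,0.004,0,0.0014,0]]'|egrep 'pos|_force'
python3 -m jog '[[0,0.001,0,0.0003,0],[0,0.002,0,0.0007,0],[0,0.003,0,0.001,0],[0,0.004,0,0.0014,0]]'|egrep 'pos|_force'
python3 -m jog '[[0,0.001,0,0.0003,0],[0,0.002,0,0.0007,0],[0,0.003,0,0.001,0],[0,0.004,0,0.0014,0]]'|egrep 'pos|_force'
```

```text
tool_pos: [661.2, -125.1, 135.6]
contact_force: [1.6, -0.7, 0.7]
grasp_force: 0.0
tool_pos: [659.7, -125.4, 135.2]
contact_force: [6.4, 2.3, 0.0]
grasp_force: 2.6
tool_pos: [655.8, -126.0, 133.8]
contact_force: [4.4, 1.0, 0.2]
grasp_force: 2.5
tool_pos: [651.9, -126.6, 132.5]
contact_force: [4.5, 1.3, 1.0]
grasp_force: 2.5
```

```bash
python3 -m jog '[[0,0.001,0,0.0003,0],[0,0.002,0,0.0007,0],[0,0.003,0,0.001,0],[0,0.004,0,0.0014,0],[0,0.005,0,0.0017,0]]'|egrep 'pos|_force'
python3 -m jog '[[0,0.001,0,0.0003,0],[0,0.002,0,0.0007,0],[0,0.003,0,0.001,0],[0,0.004,0,0.0014,0],[0,0.005,0,0.0017,0]]'|egrep 'pos|_force'
python3 -m jog '[[0,0.001,0,0.0003,0],[0,0.002,0,0.0007,0],[0,0.003,0,0.001,0],[0,0.004,0,0.0014,0],[0,0.005,0,0.0017,0]]'|egrep 'pos|_force'
python3 -m jog '[[0,0.001,0,0.0003,0],[0,0.002,0,0.0007,0],[0,0.003,0,0.001,0],[0,0.004,0,0.0014,0],[0,0.005,0,0.0017,0]]'|egrep 'pos|_force'
```

```text
tool_pos: [646.9, -127.4, 130.7]
contact_force: [5.1, 2.0, 0.3]
grasp_force: 2.5
tool_pos: [642.0, -128.2, 129.1]
contact_force: [4.7, 1.1, 0.2]
grasp_force: 2.5
tool_pos: [637.1, -128.9, 127.3]
contact_force: [6.2, 1.0, -0.4]
grasp_force: 2.5
tool_pos: [632.1, -129.7, 125.7]
contact_force: [4.7, 1.7, -0.8]
grasp_force: 2.5
```

```bash
python3 -m jog '[[0,0.001,0,0.0003,0],[0,0.002,0,0.0007,0],[0,0.003,0,0.001,0]]'|egrep 'pos|_force'
python3 -m jog '[[0,0.001,0,0.0003,0],[0,0.002,0,0.0007,0]]'|egrep 'pos|_force'
python3 -m jog '[[0,0.001,0,0.0003,0]]'|egrep 'pos|_force'
python3 -m jog '[[0,0.001,0,0.0003,0]]'|egrep 'pos|_force'
python3 -m jog '[[0,0.001,0,0.0003,0]]'|egrep 'pos|_force'
```

```text
tool_pos: [629.2, -130.2, 124.6]
contact_force: [5.6, 1.9, -1.0]
grasp_force: 2.5
tool_pos: [627.2, -130.5, 123.9]
contact_force: [6.0, 2.0, -0.1]
grasp_force: 2.5
tool_pos: [626.2, -130.6, 123.6]
contact_force: [5.6, 0.9, -0.8]
grasp_force: 2.5
tool_pos: [625.2, -130.8, 123.3]
contact_force: [6.2, 1.4, -0.6]
grasp_force: 2.5
tool_pos: [624.3, -130.9, 123.0]
contact_force: [4.9, 1.4, -1.1]
grasp_force: 2.5
```

```bash
python3 -m jog '[[0,0.001,0,0.0003,0]]'|egrep '_force'
python3 -m jog '[[0,0.001,0,0.0003,0]]'|egrep '_force'
python3 -m jog '[[0,0.001,0,0.0003,0]]'|egrep '_force|pos'
python3 -m jog '[[0,0.0007,0,0.0002,0]]'|egrep '_force|pos'
python3 -m jog '[[0,0.0007,0,0.0002,0]]'|egrep '_force|pos'
```

```text
contact_force: [5.7, 0.1, -0.7]
grasp_force: 2.5
contact_force: [6.1, 2.3, -1.7]
grasp_force: 2.5
tool_pos: [621.3, -131.4, 121.9]
contact_force: [5.9, 1.7, -1.0]
grasp_force: 2.5
tool_pos: [620.5, -131.5, 121.7]
contact_force: [5.8, 1.3, -1.3]
grasp_force: 2.5
tool_pos: [619.9, -131.6, 121.4]
contact_force: [6.1, 0.3, -1.8]
grasp_force: 2.5
```

```bash
python3 -m jog '[[0,0.0007,0,0.0002,0]]'|egrep '_force|pos'
python3 -m jog '[[0,0.0007,0,0.0002,0]]'|egrep '_force|pos'
python3 -m jog '[[0,0.0007,0,0.0002,0]]'|egrep '_force|pos'
python3 -m jog '[[0,0.0007,0,0.0002,0]]'|egrep '_force|pos'
```

```text
tool_pos: [619.2, -131.7, 121.2]
contact_force: [5.6, 1.0, -2.7]
grasp_force: 2.5
tool_pos: [618.5, -131.8, 121.0]
contact_force: [6.6, 2.1, -2.2]
grasp_force: 2.5
tool_pos: [618.4, -131.9, 120.9]
contact_force: [7.1, 1.3, -1.7]
grasp_force: 3.4
tool_pos: [618.3, -131.9, 121.0]
contact_force: [9.0, 2.1, -2.4]
grasp_force: 3.9
```

The jaw has met the stone: motion stopped and force is rising. From here, small steps.

```bash
python3 -m jog '[[0,0.0004,0,0.0001,0],[0,0.0004,0,0.0001,0]]'|egrep '_force|pos'
python3 -m jog '[[0,0.0003,0,0.0001,0],[0,0.0003,0,0.0001,0]]'|egrep '_force|pos'
python3 -m jog '[[0,0,0,0,0]]'|egrep '_force|pos'
python3 -m jog '[[0,0,0,0,0]]'|egrep '_force|pos'
python3 -m jog '[[0,0,0,0,0]]'|egrep '_force|pos'
```

```text
tool_pos: [618.3, -131.9, 121.0]
contact_force: [7.6, 2.3, -2.8]
grasp_force: 3.8
tool_pos: [618.3, -131.9, 121.0]
contact_force: [8.6, 3.2, -3.0]
grasp_force: 4.0
tool_pos: [618.3, -131.9, 121.0]
contact_force: [7.9, 3.2, -2.8]
grasp_force: 4.0
tool_pos: [618.3, -131.9, 121.0]
contact_force: [10.1, 2.6, -2.9]
grasp_force: 4.0
tool_pos: [618.3, -131.9, 121.0]
contact_force: [8.6, 2.2, -2.3]
grasp_force: 4.0
```

```bash
python3 -m jog '[[0,0.0002,0,0.0004,0],[0,0.0002,0,0.0004,0]]'|egrep '_force|pos'
python3 -m jog '[[0,0.0003,0,0.0003,0],[0,0.0003,0,0.0003,0]]'|egrep '_force|pos'
python3 -m jog '[[0,0,0,0,0]]'|egrep '_force|pos'
python3 -m jog '[[0,0,0,0,0]]'|egrep '_force|pos'
```

```text
tool_pos: [618.3, -131.9, 120.9]
contact_force: [9.0, 2.6, -0.8]
grasp_force: 4.1
tool_pos: [618.3, -131.9, 120.9]
contact_force: [9.0, 2.4, -0.7]
grasp_force: 4.3
tool_pos: [618.3, -131.9, 120.9]
contact_force: [9.4, 2.7, -0.2]
grasp_force: 4.3
tool_pos: [618.3, -131.9, 120.9]
contact_force: [8.7, 2.3, -1.5]
grasp_force: 4.3
```

```bash
python3 -m jog '[[0,0.0005,0,0.0003,0],[0,0.0007,0,0.0004,0]]'|egrep '_force|pos'
python3 -m jog '[[0,0,0,0,0]]'|egrep '_force'
python3 -m jog '[[0,0.0005,0,0.0002,0],[0,0.0005,0,0.0002,0]]'|egrep '_force|pos'
python3 -m jog '[[0,0,0,0,0]]'|egrep '_force'
python3 -m jog '[[0,0,0,0,0]]'|egrep '_force'
```

```text
tool_pos: [618.3, -131.9, 120.9]
contact_force: [10.8, 3.3, 0.3]
grasp_force: 5.0
contact_force: [9.9, 2.9, -0.4]
grasp_force: 4.8
tool_pos: [618.3, -131.9, 121.0]
contact_force: [10.8, 3.7, -0.8]
grasp_force: 5.2
contact_force: [10.8, 3.7, -0.0]
grasp_force: 5.2
contact_force: [11.2, 2.9, 0.3]
grasp_force: 5.2
```

```bash
python3 -m jog '[[0,0.0004,0,0.0002,0],[0,0.0008,0,0.0003,0]]'|egrep '_force|pos'
python3 -m jog '[[0,0,0,0,0]]'|egrep '_force'
python3 -m jog '[[0,0,0,0,0]]'|egrep '_force'
python3 -m jog '[[0,0,0,0,0]]'|egrep '_force|time'
```

```text
tool_pos: [618.2, -132.0, 121.0]
contact_force: [11.5, 3.9, -0.3]
grasp_force: 6.0
contact_force: [11.2, 4.1, -1.0]
grasp_force: 5.8
contact_force: [11.5, 4.2, 0.2]
grasp_force: 5.8
time: 27.68
contact_force: [11.1, 4.5, 1.0]
grasp_force: 5.8
```

```bash
python3 -m jog '[[0,0.0003,0,0.0001,0],[0,0.0006,0,0.0002,0]]'|egrep '_force|pos'
python3 -m jog '[[0,0,0,0,0]]'|egrep '_force'
python3 -m jog '[[0,0,0,0,0]]'|egrep '_force'
python3 -m jog '[[0,0,0,0,0]]'|egrep '_force|time'
```

```text
tool_pos: [618.2, -132.0, 121.0]
contact_force: [12.6, 4.8, 0.9]
grasp_force: 6.4
contact_force: [11.8, 3.9, -0.6]
grasp_force: 6.2
contact_force: [13.8, 3.8, -0.8]
grasp_force: 6.2
time: 28.1
contact_force: [12.2, 5.0, 0.0]
grasp_force: 6.2
```

About 12.4 N along the bed, mid-range. Retreat straight back up the slope, then up.

```bash
python3 -m jog '[[0,-0.001,0,-0.0004,0],[0,-0.003,0,-0.001,0],[0,-0.006,0,-0.002,0],[0,-0.012,0,-0.004,0],[0,-0.02,0,-0.007,0]]'|egrep '_force|pos'
python3 -m jog '[[0,-0.004,0,-0.005,0],[0,-0.004,0,-0.03,0],[0,-0.004,0,-0.065,0],[0,-0.004,0,-0.1,0],[0,-0.004,0,-0.12,0]]'|egrep '_force|pos'
python3 -m jog '[[0,-0.02,0,0,0],[0,-0.03,0,0,0],[0,-0.03,0,0,0],[0,-0.03,0,0,0]]'|egrep '_force|pos'
python3 - <<'E'
from h import *
p=pose();np.savez("p8.npz",*p)
im=camera("wrist");sc=camera("scene")
b=cv2.resize(sc[130:240,215:335,::-1],(419,384),interpolation=3)
cv2.imwrite("pics/w8b.png",cv2.resize(np.hstack([im[:,:,::-1],b]),(800,330)))
cv2.imwrite("pics/w8.png",im[:,:,::-1])
E
```

```text
tool_pos: [629.4, -129.5, 124.4]
contact_force: [0.3, 0.6, -0.1]
grasp_force: 0.0
tool_pos: [636.6, -132.4, 249.4]
contact_force: [0.4, 0.7, 0.8]
grasp_force: 0.0
tool_pos: [664.1, -126.9, 243.1]
contact_force: [-0.4, 0.0, -0.7]
grasp_force: 0.0
```

View pics/w8b.png

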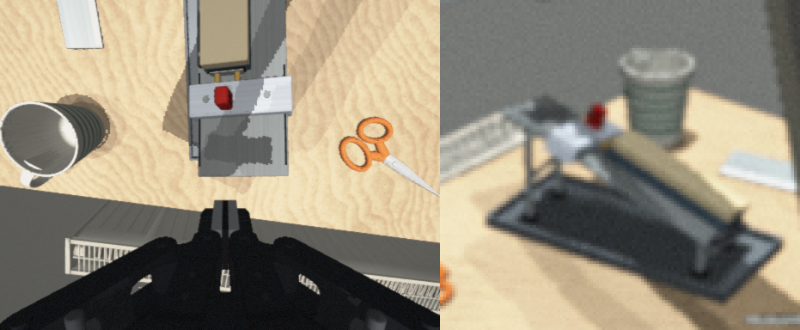

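The pad sits against the stone's uphill end and the stone lies in the low corner. The arm is clear and the bystanders are untouched.

```bash
python3 -c "
from plant import ticket
print(ticket.job_done())"
```

```text
the job is handed in; nothing more can be done
None
```

The stone is in the low corner against the rail and end stop, pale side up, with the jaw pressed on it at about 12 N and the arm clear; I handed it in after about 29 s without measuring the grip left after letting go.

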